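# Hang the stock card at its mark and hold the clip open on it

### The job

Lift the card hanger out of its slotted wooden block, hook it over the square bar towards the end farther from the brass pointer on the bar's foot, then slide it along the bar without unhooking it until the card stands over the pointer, and let it hang there. Next pick up the spring clip by its two tails, squeeze it wide open and hold it gaping around one upright edge of the hanging card, a jaw on each side, clear of the counter and not pressing on the card. Finish while still holding it open like that, and leave the other things on the counter where they are.

Things in the scene. Friction and masses are not known exactly. Their poses are not given: they have to be found in the camera images.
- hanger: Rigid hanger, upright in the block. Origin: middle of the card's lower edge; z up, x along the card, y across it. Card 150 x 4 mm, z 0 to 90. Hook above, 24 mm wide in y: neck x -15 to -10, z 90 to 142; arch underside z 136, x -10 to 10; free tip x 10 to 15, down to z 116. The bar enters from +x between card top and tip (26 mm), then lower it onto the bar. 0.25 kg, hangs level
- hook (a point): middle of the hook's arch underside, where it rests on the bar (136 mm above the hanger's origin); same axes as the hanger
- tab (a point): centre of the black grip tab on top of the hook: 24 mm in x, 14 mm in y (pinch it across y), z 142 to 182 mm in the hanger's frame
- block: Fixed wooden block, 170 x 60 x 36 mm, origin under its centre. A slot along its x, 6 mm wide, 30 mm deep (floor at z 6), holds the card's lower part. The hanger stands in it with the same yaw, +x to +x, 6 mm up
- bar_stand: Fixed stand: foot 50 x 400 x 10 mm, origin under its centre, y along the bar. A level square steel bar, 12 x 12 mm, runs along y from -186 to 186 mm, its top at z 190, between two 14 mm square posts (y +-193 mm, up to z 190, with nothing above)
- bar_top (a point): middle of the bar's top face, same axes as bar_stand (x across the bar, away from the robot)
- pointer: Fixed brass fin on the stand's foot under the bar, 44 mm in x, 12 mm in y at its base and 5 mm above, 18 mm high (top 28 mm above the counter). Its y runs along the bar, up to 100 mm either side of the bar's middle. It is the mark: the card hangs straight over it, 26 mm above it
- clip: Dark steel spring clip, clothes-peg shape, lying on its side, 30 mm high, 90 mm long. Origin: on the upright pivot axis at the underside. Shut, +x points to the jaws (ends 42 mm ahead); two tails spread backwards to 47 mm behind the pivot, 45 mm apart over their outsides there, 27 mm near the pivot. The body is the +y arm: open by q, the clip's centre line is at its yaw minus q/2. 0.09 kg
- clip_arm (a joint): opening of the clip: 0 shut, 0.44 rad fully open (stop). Squeezing the tails across y, 20 to 35 mm behind the pivot, opens it: about 4 N on each tail to start, 10 N fully open; then the tails are parallel, 24 mm over their outsides, and the jaw tips gape 17 mm
- tip_a (a point): inner face of the jaw pad on the clip's own arm (+y side), 40 mm ahead of the pivot, at mid-height (15 mm)
- tip_b (a point): the same on the other arm (-y side); the middle between tip_a and tip_b is the clip's mouth
- tin: tin of valve cores, 64 mm across, 30 mm high; leave alone. Origin under its centre
- gauge: round tyre gauge, 48 mm across, 22 mm high, with a 60 mm stem along its +x; leave alone. Origin under the dial
- hubcap: grey hub cap lying flat, 160 mm across, 36 mm high; leave alone. Origin under its centre
- hammer: weight hammer lying flat, about 240 mm long along x, 34 mm high; head at +x; leave alone. Origin on the handle, on the counter
- inflator: chrome inflator head standing up, 42 mm across, 75 mm high; leave alone. Origin under its centre
- jar: glass jar, 60 mm across, 75 mm high; leave alone. Origin under its centre
Things that resemble listed ones, but are neither listed nor needed, are in the scene too. There is more than one size of the hanger; the one meant has the size given above. Leave any red look-alike of the clip alone.

How it is judged:
On the way, in this order (a step that is already met when the one before it is completed fails the run):
1. the hanger is hooked on the bar more than 55 mm along it from the pointer (z of hook in the frame of bar_top between -0.004 and 0.009 m and x of hook in the frame of bar_top between -0.009 and 0.009 m and y of hook in the frame of bar_top between -0.175 and 0.175 m and angle between hanger's own z axis and vertical below 0.2 rad and (y of hook in the frame of pointer between 0.055 and 0.36 m or y of hook in the frame of pointer between -0.36 and -0.055 m)), for 0.1 s.
2. still hooked on, it slides towards the pointer (passing 45 to 20 mm from it) (z of hook in the frame of bar_top between -0.004 and 0.009 m and x of hook in the frame of bar_top between -0.009 and 0.009 m and y of hook in the frame of bar_top between -0.175 and 0.175 m and angle between hanger's own z axis and vertical below 0.2 rad and (y of hook in the frame of pointer between 0.02 and 0.045 m or y of hook in the frame of pointer between -0.045 and -0.02 m)), for 0.05 s.
3. it hangs within 10 mm of the pointer, let go (z of hook in the frame of bar_top between -0.004 and 0.009 m and x of hook in the frame of bar_top between -0.009 and 0.009 m and y of hook in the frame of bar_top between -0.175 and 0.175 m and angle between hanger's own z axis and vertical below 0.2 rad and y of hook in the frame of pointer between -0.01 and 0.01 m and contact force between the fingers and hanger below 0.05 N), for 0.3 s.
At the end, for the whole second after the job is handed in: Hanger hooked on the bar within 12 mm of the pointer, upright, untouched; clip held by the fingers 35 mm or more up, open over 0.33 rad, jaw tips on both sides of the card (3 mm or more from mid-plane), 5 mm or more inside an upright edge, 10 to 80 mm above its foot, under 0.5 N on it; still (z of hook in the frame of bar_top between -0.004 and 0.009 m and x of hook in the frame of bar_top between -0.009 and 0.009 m and y of hook in the frame of bar_top between -0.175 and 0.175 m and angle between hanger's own z axis and vertical below 0.2 rad and y of hook in the frame of pointer between -0.012 and 0.012 m and contact force between each of the arm, the fingers and hanger below 0.05 N and value of joint clip_arm above 0.33 rad and contact force between the fingers and clip above 5 N and height (world z) of clip above 0.035 m and contact force between clip and hanger below 0.5 N and linear speed of each of clip, hanger below 0.03 m/s and ((x of tip_a in the frame of hanger between -0.07 and -0.03 m and z of tip_a in the frame of hanger between 0.01 and 0.08 m and y of tip_a in the frame of hanger below -0.003 m and x of tip_b in the frame of hanger between -0.07 and -0.03 m and z of tip_b in the frame of hanger between 0.01 and 0.08 m and y of tip_b in the frame of hanger above 0.003 m) or (x of tip_a in the frame of hanger between -0.07 and -0.03 m and z of tip_a in the frame of hanger between 0.01 and 0.08 m and y of tip_a in the frame of hanger above 0.003 m and x of tip_b in the frame of hanger between -0.07 and -0.03 m and z of tip_b in the frame of hanger between 0.01 and 0.08 m and y of tip_b in the frame of hanger below -0.003 m) or (x of tip_a in the frame of hanger between 0.03 and 0.07 m and z of tip_a in the frame of hanger between 0.01 and 0.08 m and y of tip_a in the frame of hanger below -0.003 m and x of tip_b in the frame of hanger between 0.03 and 0.07 m and z of tip_b in the frame of hanger between 0.01 and 0.08 m and y of tip_b in the frame of hanger above 0.003 m) or (x of tip_a in the frame of hanger between 0.03 and 0.07 m and z of tip_a in the frame of hanger between 0.01 and 0.08 m and y of tip_a in the frame of hanger above 0.003 m and x of tip_b in the frame of hanger between 0.03 and 0.07 m and z of tip_b in the frame of hanger between 0.01 and 0.08 m and y of tip_b in the frame of hanger below -0.003 m))); the arm keeps its last pose, push and grip.
It fails at once if another thing on the counter is shifted more than 30 mm (distance of any of tin, gauge, hubcap, hammer, inflator, jar from where it was at the start of the episode above 0.03 m).
It also fails if it takes over 59 s, if anything falls off the work surface, if the arm or the gripper's body presses on something with over 40 N, if the wrist force passes 120 N, or if a joint passes its speed limit or range.

### The arm

A 7-joint arm with a two-finger parallel gripper is mounted at the origin on the work surface. World frame = base frame: x ahead of the robot, y to its left, z up, the work surface at z = 0. Lengths are in m, angles in rad, forces in N, time in s.
With the tool pointing down it reaches from about 0.425 to 0.925 m from the base axis. Payload 6.8 kg.
Tool frame: the origin (TCP) lies on the centre line of the jaws, within the pads' length; the fingertips stand 14 mm ahead of it and the grasp point (between the pads) lies 5 mm behind it (r.tips_ahead is the distance from the TCP to the fingertips, in m); z points along the fingers, y is the line along which they close (so a half turn about z gives the same grasp; the last joint's range is limited). The gripper opens to 85 mm and grips with 20 to 120 N. Pads are 22 mm wide; open, the fingers measure 114 mm over their backs; the gripper's body (76 mm by 85 mm) begins 54 mm behind the grasp point. The pads swing forward as they close: fully open they stand 13 mm farther back than shut.
Start: joints at [1.121, 0.477, 0.022, 1.555, -0.011, 1.109, -0.083], TCP at [0.226, -0.636, 0.245] pointing down, gripper open.
Joint ranges: [-2.96, 2.96], [-0.34, 2.1], [-1.41, 1.46], [0.24, 2.44], [-1.37, 4.51], [0.17, 1.92], [-2.96, 2.96]. Speed limits (rad/s): [2.39, 2.39, 3.14, 3.14, 3.14, 3.14, 3.14].

### API

Orientations are given as a rotation vector (axis times angle).
In Python, from bench import r, eyes gives the robot as it stands.
- The arm moves only by the tool step_arm, never from a script. Its argument "rows" is a list of rows, each a list of 6 numbers: the shift along the world's x, y, z in units of 60 cm (1.0 is 60 cm), then the turn, a rotation vector about the world's x, y, z in units of pi rad (1.0 is pi rad). In form: [[x, y, z, rx, ry, rz], ...]. A call has 1 to 5 rows; each row is the pose to reach, as a shift and turn from the pose commanded when the call began, turning the shorter way round; what a row does not reach only later rows make up. A row lasts 1/12 s, in which the tool goes at most 41.7 mm and 7.16 degrees, less where a joint would pass 70% of its speed; a pose out of reach is approached as far as the arm can. A call with a number of a shift or a turn outside -1 to 1 is refused whole. A call with a gripper value outside its range is refused whole. "jaw" is the closure, from 0 (fully open) to 1 (shut), set as the call begins (left out, the last holds). The fingers move at their own pace and stop on an object; "squeeze" is the grip in N (left out, the last holds). Time passes only in rows, so rows that repeat a pose let the fingers close. It gives the time, the measured TCP pose, the force, the opening and the grip force at its end, in the units of the state.
- r.get_obs(): the state, without advancing time (a new reading comes with each control period).
- eyes.grab_frame(name): name is "scene" or "top"; returns the picture (400x640x3 uint8, red, green, blue); there is no depth.
- eyes.camera_info(name): a dict with "mtx" (3x3 intrinsics, pixels), "extrinsics" (4x4, takes a point from camera to world coordinates). Camera axes: x right, y down, z forward; pixel columns grow to the right and rows downward; lengths in m; the calibration is good to about 2 mm. A picture is of the moment at which its call begins. camera_info takes no time and is no camera call.
- r.hand_in(): hands the job in; it is judged then, once.
The state is a dict: "clock": time; "joints": joint angles; "qvel": joint speeds; "tau": joint torques, N m; "tcp_pos": TCP position; "orientation": TCP orientation; "contact_force": force on the tool from outside, world axes, zero at the start; "moment": the same for the moment, N m; "grip_width": finger opening in m; "gripper_force": force on a finger pad.
Only numpy, scipy, OpenCV 4.12 (cv2) and the standard library are available. Lean on these libraries where they do the work, as an engineer would, in place of code of your own. Each camera call takes 0.05 s, during which the arm holds its last target. There are 200 camera calls.

## Working session

There is one attempt and no reset: what is moved stays moved. The work goes in short steps, Python scripts to look and compute and a tool call to move; the robot and the scene stay as the last step left them, time stands still between calls to the robot, and variables do not carry over. Pictures are saved under pics/ and viewed, at most 10 in all, crops included, and the job is handed in when it is done.

Besides the shell and the picture viewer there is one more tool, called after "Call:" as name([rows], argument=value, ...), one row to a line, values as JSON. step_arm: Moves the arm, as the interface text tells. Shifts and turns lie within -1 to 1; 1 stands for 60 cm of shift or pi rad of turn. Its arguments: {"type":"object","properties":{"rows":{"type":"array"},"jaw":{"type":"number"},"squeeze":{"type":"number"}},"required":["rows"]}

```bash
mkdir -p pics; cat > h.py <<'E'
import numpy as np, cv2
from bench import r, eyes
def snap(n,f):
    im=eyes.grab_frame(n); cv2.imwrite(f'pics/{f}.png',cv2.cvtColor(im,cv2.COLOR_RGB2BGR)); return im
def cam(n):
    c=eyes.camera_info(n); return np.array(c['mtx']),np.array(c['extrinsics'])
def ray(n,px,z):
    K,E=cam(n); px=np.atleast_2d(np.array(px,float))
    d=np.c_[px,np.ones(len(px))]@np.linalg.inv(K).T@E[:3,:3].T; o=E[:3,3]
    return o+d*((z-o[2])/d[:,2])[:,None]
def proj(n,P):
    K,E=cam(n); P=np.atleast_2d(P); c=(P-E[:3,3])@E[:3,:3]; p=c@K.T; return p[:,:2]/p[:,2:]
E
python3 - <<'E'
from h import *
np.set_printoptions(precision=3,suppress=True)
for n in ('scene','top'):
    im=snap(n,n+'0'); print(n,*cam(n))
o=r.get_obs(); print(o['clock'],o['tcp_pos'],o['orientation'],o['grip_width'],r.tips_ahead)
E
```

```text
scene [[478.209   0.    323.649]
 [  0.    478.209 197.307]
 [  0.      0.      1.   ]] [[-0.718  0.387 -0.578  1.224]
 [ 0.696  0.419 -0.584  0.738]
 [ 0.016 -0.821 -0.57   0.836]
 [ 0.     0.     0.     1.   ]]
top [[429.837   0.    318.864]
 [  0.    429.837 198.905]
 [  0.      0.      1.   ]] [[-0.021 -0.991  0.134  0.315]
 [-1.     0.021 -0.004  0.028]
 [ 0.001 -0.134 -0.991  1.471]
 [ 0.     0.     0.     1.   ]]
0.1 [ 0.226 -0.635  0.244] [-3.094 -0.534  0.001] 0.08523299734606833 0.014
```

View pics/scene0.png

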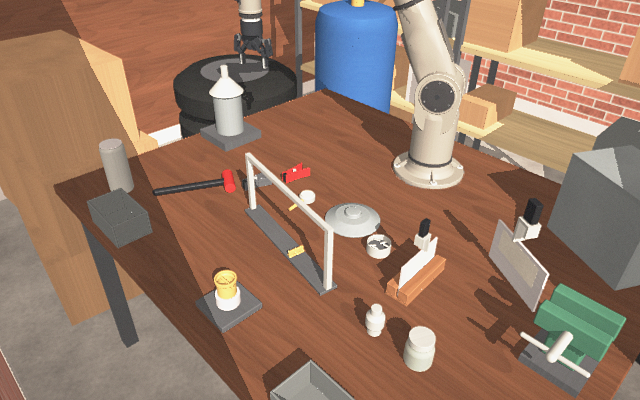

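View pics/top0.png

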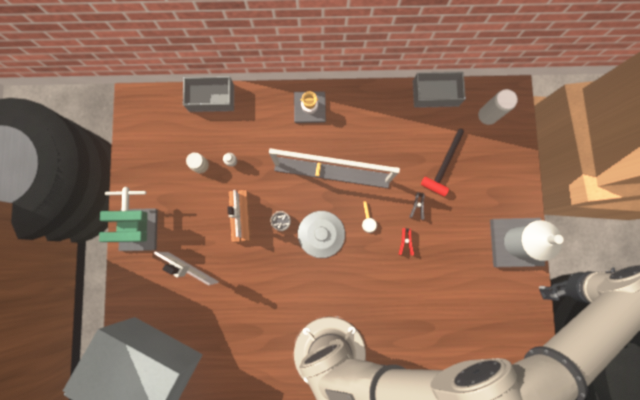

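The top view shows the block with its hanger at (237,215) and the bar from (270,151) to (398,170), with the pointer at (319,169). Candidates for the hanger are the one in the wooden block, top (237,215) / scene (420,255), and a larger free-standing one, top (185,267) / scene (518,260). I choose the one in the block. Candidates for the clip are the dark one, top (418,205) / scene (258,180), and the red one, top (407,243) / scene (298,173). I choose the dark one. Next is a close crop to check both.

```bash
python3 - <<'E'
import cv2, numpy as np
t=cv2.imread('pics/top0.png'); s=cv2.imread('pics/scene0.png')
R=lambda i,x,y,w,h,k: cv2.resize(i[y:y+h,x:x+w],(w*k,h*k),interpolation=cv2.INTER_CUBIC)
a=R(t,215,180,60,70,4) # 240x280
b=R(t,385,175,65,70,4) #260x280
c=R(s,380,210,70,95,3)#210x285
c=c[:280]
d=R(t,260,140,150,55,5) #750x275
e=np.hstack([a,b,c]); e=cv2.copyMakeBorder(e,0,0,0,750-e.shape[1],0)
cv2.imwrite('pics/crop1.png',np.vstack([e,d]))
E
```

```text
(no output)
```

View pics/crop1.png

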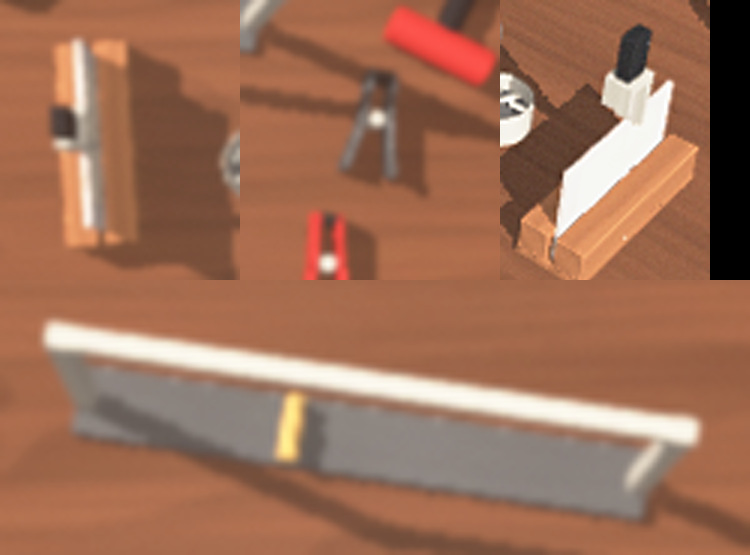

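```bash
python3 - <<'E'
import cv2, numpy as np
from h import *
np.set_printoptions(precision=4,suppress=True)
t=cv2.imread('pics/top0.png'); s=cv2.imread('pics/scene0.png')
R=lambda i,x,y,w,h,k: cv2.resize(i[y:y+h,x:x+w],(w*k,h*k),interpolation=cv2.INTER_CUBIC)
cv2.imwrite('pics/crop2.png',np.hstack([R(s,395,212,50,75,8)[:560],R(t,220,185,35,62,8)[:560] if 0 else R(t,220,185,35,70,8)]))
hsv=cv2.cvtColor(t,cv2.COLOR_BGR2HSV)
def blobs(m,x0,y0,x1,y1,amin=8):
    z=np.zeros_like(m); z[y0:y1,x0:x1]=m[y0:y1,x0:x1]
    for c in cv2.findContours(z,0,2)[0]:
        if cv2.contourArea(c)>=amin: yield c
H,S,V=cv2.split(hsv)
# bar: bright low sat
for c in blobs(((S<60)&(V>150)).astype('u1')*255 if 0 else (((S<60)&(V>150))*255).astype(np.uint8),262,140,405,195,100):
    rr=cv2.minAreaRect(c); b=cv2.boxPoints(rr); print('bar',rr,'\n',ray('top',b,.19), ray('top',rr[0],.19))
for c in blobs(((S<60)&(V>60)&(V<150)).astype(np.uint8)*255,262,140,405,195,100):
    rr=cv2.minAreaRect(c); print('foot',rr,'\n',ray('top',cv2.boxPoints(rr),.01))
for c in blobs(((H>15)&(H<35)&(S>100)&(V>140)).astype(np.uint8)*255,300,150,340,190,5):
    rr=cv2.minAreaRect(c); print('ptr',rr,ray('top',rr[0],.02))
for c in blobs(((H>15)&(H<35)&(S>100)&(V>140)).astype(np.uint8)*255,300,150,340,190,5): print(c.reshape(-1,2).tolist())
# clip pivot
for c in blobs(((S<60)&(V>140)).astype(np.uint8)*255,412,198,428,212,2):
    rr=cv2.minAreaRect(c); print('pivot',rr,ray('top',rr[0],.03))
for c in blobs(((S<90)&(V<120)).astype(np.uint8)*255,404,190,430,222,20):
    rr=cv2.minAreaRect(c); print('clip',rr,'\n',ray('top',c.reshape(-1,2)[[c[:,0,1].argmax(),c[:,0,1].argmin(),c[:,0,0].argmin(),c[:,0,0].argmax()]],.03))
for c in blobs(((V<75)).astype(np.uint8)*255,222,195,245,225,8):
    rr=cv2.minAreaRect(c); print('tab',rr,cv2.boundingRect(c),ray('top',rr[0],.178))
for c in blobs(((S<60)&(V>140)).astype(np.uint8)*255,225,185,250,245,20):
    rr=cv2.minAreaRect(c); print('card',rr,'\n',ray('top',cv2.boxPoints(rr),.096))
for c in blobs(((H<18)&(S>100)&(V>170)).astype(np.uint8)*255,222,180,255,250,60):
    rr=cv2.minAreaRect(c); print('block',rr,'\n',ray('top',cv2.boxPoints(rr),.036))
E
```

```text
bar ((333.03179931640625, 165.95477294921875), (131.38018798828125, 16.31744956970215), 8.530766487121582) 
 [[ 0.5979  0.1787  0.19  ]
 [ 0.6481  0.1711  0.19  ]
 [ 0.5792 -0.2231  0.19  ]
 [ 0.5297 -0.2135  0.19  ]] [[ 0.5886 -0.0223  0.19  ]]
foot ((357.3440856933594, 175.6779022216797), (74.22039794921875, 14.92863655090332), 7.539444923400879) 
 [[ 0.5849  0.0183  0.01  ]
 [ 0.6369  0.0104  0.01  ]
 [ 0.5972 -0.2433  0.01  ]
 [ 0.5456 -0.2342  0.01  ]]
foot ((292.0472106933594, 165.82862854003906), (45.454254150390625, 14.751497268676758), 11.0035400390625) 
 [[0.6219 0.1949 0.01  ]
 [0.673  0.1849 0.01  ]
 [0.639  0.0303 0.01  ]
 [0.5882 0.0411 0.01  ]]
ptr ((317.7999572753906, 169.39999389648438), (4.242640972137451, 13.293608665466309), 8.13010311126709) [[0.6139 0.0238 0.02  ]]
[[317, 163], [317, 166], [316, 167], [316, 173], [315, 174], [317, 176], [318, 175], [319, 175], [319, 170], [320, 169], [320, 163]]
pivot ((419.5, 204.5), (3.0, 5.0), 90.0) [[ 0.484  -0.3171  0.03  ]]
clip ((419.0946044921875, 198.43243408203125), (8.877545356750488, 10.685934066772461), 9.462322235107422) 
 [[ 0.4895 -0.2988  0.03  ]
 [ 0.5234 -0.3107  0.03  ]
 [ 0.4929 -0.2989  0.03  ]
 [ 0.5127 -0.3338  0.03  ]]
card ((233.71176147460938, 213.2529296875), (44.33058166503906, 9.663759231567383), 85.60128784179688) 
 [[0.5315 0.3185 0.096 ]
 [0.5332 0.2873 0.096 ]
 [0.3903 0.2758 0.096 ]
 [0.3886 0.3065 0.096 ]]
block ((233.5, 230.5), (23.0, 37.0), 0.0) 
 [[0.3485 0.3469 0.036 ]
 [0.4718 0.348  0.036 ]
 [0.4702 0.2709 0.036 ]
 [0.3469 0.2706 0.036 ]]
block ((238.0, 196.5), (25.0, 32.0), 90.0) 
 [[0.567  0.3489 0.036 ]
 [0.5648 0.2407 0.036 ]
 [0.4797 0.2407 0.036 ]
 [0.4819 0.3481 0.036 ]]
```

View pics/crop2.png

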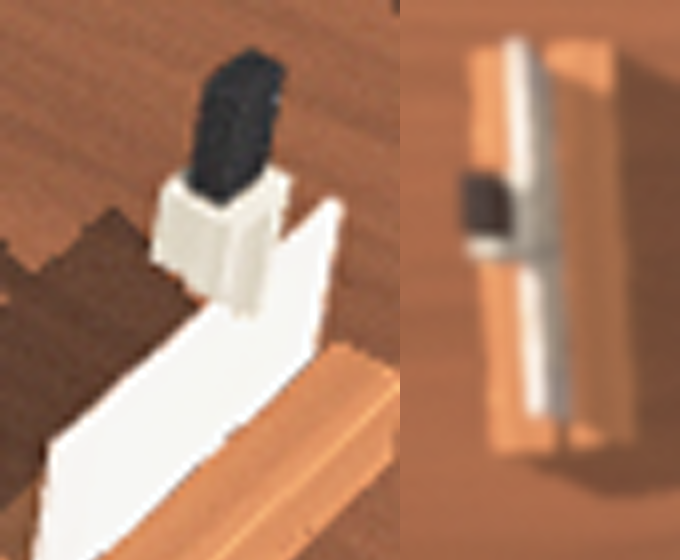

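```bash
python3 - <<'E'
import cv2, numpy as np
from h import *
np.set_printoptions(precision=4,suppress=True)
t=cv2.imread('pics/top0.png').astype(float)
hsv=cv2.cvtColor(t.astype(np.uint8),cv2.COLOR_BGR2HSV)
S=hsv[:,:,1].astype(float)
L=[]
for y in list(range(192,204))+list(range(219,235)):
    s=S[y,226:248]; m=(s.max()+s.min())/2; i=np.where(s<m)[0]; a=i[0]; x=226+a-1+(s[a-1]-m)/(s[a-1]-s[a]); L.append((x,y))
L=np.array(L); 
P=ray('top',L,.096); f=np.polyfit(P[:,0],P[:,1],1); print('card +y top edge: y=',f,'res',np.std(P[:,1]-np.polyval(f,P[:,0])))
print('top ends',ray('top',[[233.5,189.6],[236,237]],.096))
print('scene ends',ray('scene',[[401.2,267],[436,237]],.096))
print('tab topface dark TL,TR,BR,BL at z.188', ray('top',[[227.5,206.7],[234.1,206.7],[234.1,215],[227.5,215]],.188))
yaw0=np.arctan(f[0])
x0=ray('scene',[[401.2,267],[436,237]],.096)[:,0].mean()
for k in (0,np.pi):
    c=np.array([x0,np.polyval(f,x0)-.002]); y=yaw0+k
    M=np.array([[np.cos(y),-np.sin(y)],[np.sin(y),np.cos(y)]])
    pts={'tipbot':[(15,12,116),(15,-12,116),(10,12,116)],'neckbot':[(-15,12,90),(-15,-12,90),(-10,12,90)],'archtop':[(15,12,142),(15,-12,142),(-15,12,142),(-15,-12,142)]}
    for n,q in pts.items():
        q=np.array(q)/1000; w=np.c_[q[:,:2]@M.T+c,q[:,2]+.006]
        print(k,n,'crop px',((proj('scene',w)-[395,212])*8).round(0).tolist())
E
```

```text
card +y top edge: y= [0.0668 0.2658] res 0.00011091500702105346
top ends [[0.5373 0.2981 0.096 ]
 [0.3842 0.2893 0.096 ]]
scene ends [[0.5366 0.2964 0.096 ]
 [0.3903 0.2881 0.096 ]]
tab topface dark TL,TR,BR,BL at z.188 [[0.4708 0.2977 0.188 ]
 [0.4704 0.2779 0.188 ]
 [0.4454 0.2778 0.188 ]
 [0.4458 0.2975 0.188 ]]
0 tipbot crop px [[221.0, 295.0], [149.0, 258.0], [230.0, 287.0]]
0 neckbot crop px [[264.0, 313.0], [195.0, 277.0], [255.0, 322.0]]
0 archtop crop px [[233.0, 225.0], [161.0, 188.0], [290.0, 175.0], [218.0, 139.0]]
3.141592653589793 tipbot crop px [[206.0, 209.0], [277.0, 245.0], [197.0, 217.0]]
3.141592653589793 neckbot crop px [[138.0, 326.0], [208.0, 364.0], [148.0, 317.0]]
3.141592653589793 archtop crop px [[218.0, 139.0], [290.0, 175.0], [161.0, 188.0], [233.0, 225.0]]
```

```bash
python3 - <<'E'
import cv2, numpy as np
from h import *
np.set_printoptions(precision=4,suppress=True)
t=cv2.imread('pics/top0.png'); s=cv2.imread('pics/scene0.png')
S=cv2.cvtColor(t,cv2.COLOR_BGR2HSV)[:,:,1].astype(float)
# far edge of bar: per column, first crossing from wood to white
L=[]
for x in range(276,394):
    yc=150+(x-270)*0.15; col=S[int(yc)-8:int(yc)+10,x]; a=int(col[:14].argmin()); m=(col[0]+col[a])/2
    i=np.where(col[:a+1]<m)[0][0]; L.append((x,int(yc)-8+i-1+(col[i-1]-m)/(col[i-1]-col[i])))
L=np.array(L); P=ray('top',L,.19); f=np.polyfit(P[:,1],P[:,0],1); print('bar far top edge x=a*y+b',f,np.std(P[:,0]-np.polyval(f,P[:,1])))
print('bar ends top', ray('top',[[269.6,149.3],[399.6,168]],.19))
print('foot near corners', ray('top',[[275,171],[388.5,183]],.01), ray('top',[[389,184]],.01))
V=cv2.cvtColor(s,cv2.COLOR_BGR2HSV)
c=s[140:300,235:345]; d=t[150:195,300:345]
cv2.imwrite('pics/crop3.png',np.hstack([cv2.resize(c,None,fx=3.6,fy=3.6,interpolation=2),cv2.resize(t[188:224,402:434],None,fx=12,fy=16,interpolation=2)]))
# pointer, scene
H,Sa,Va=cv2.split(V); m=((H>15)&(H<35)&(Sa>100)&(Va>140)).astype(np.uint8)*255; z=np.zeros_like(m); z[235:265,280:310]=m[235:265,280:310]
for q in cv2.findContours(z,0,2)[0]: rr=cv2.minAreaRect(q); print('ptr scene',rr,ray('scene',rr[0],.019),cv2.contourArea(q))
# top pointer top ridge
print('ptr top ridge z.028', ray('top',[[318.4,163],[316.4,175]],.028), ray('top',[317.8,169.4],.019))
E
```

```text
bar far top edge x=a*y+b [0.1756 0.619 ] 0.00019289802135274495
bar ends top [[ 0.6444  0.1701  0.19  ]
 [ 0.578  -0.2242  0.19  ]]
foot near corners [[ 0.6134  0.1719  0.01  ]
 [ 0.5632 -0.2189  0.01  ]] [[ 0.5597 -0.2205  0.01  ]]
ptr scene ((295.42901611328125, 251.02960205078125), (7.61538553237915, 17.84615707397461), 67.38013458251953) [[0.6175 0.0261 0.019 ]] 90.0
ptr top ridge z.028 [[0.6346 0.0213 0.028 ]
 [0.5929 0.029  0.028 ]] [[0.6141 0.0238 0.019 ]]
```

View pics/crop3.png

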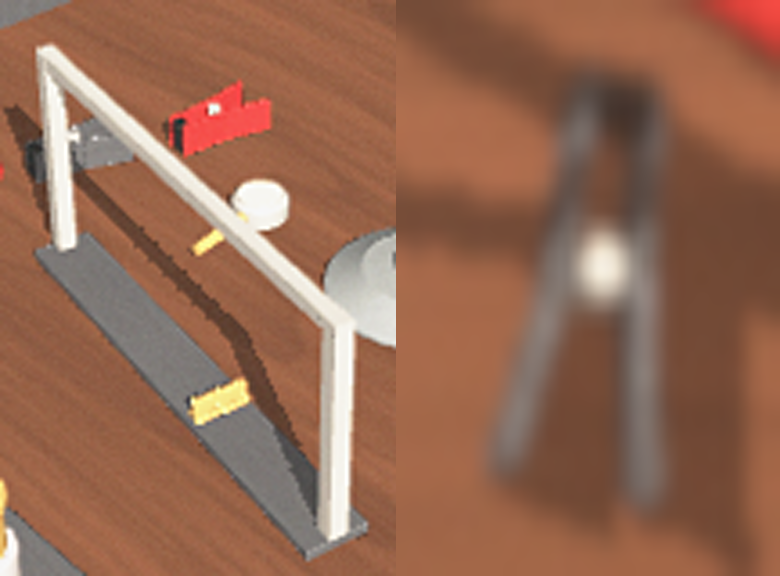

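The crop shows the stand's near post at crop (340,430), the pointer at (220,400), nearer the +y end, so the −y end is the far one. The dark clip's pivot is at (602,265) in the right half, with the tails towards the robot and jaws away. The hook projection matches hanger +x = world +x, yaw 0.067. Now I move above the tab at about (0.461, 0.2915).

Call:
step_arm([
  [0.19, 0.225, 0.093, 0, 0, -0.087],
  [0.19, 0.225, 0.093, 0, 0, -0.087],
  [0.19, 0.225, 0.093, 0, 0, -0.087],
  [0.19, 0.225, 0.093, 0, 0, -0.087],
  [0.19, 0.225, 0.093, 0, 0, -0.087],
], jaw=0, squeeze=40)

```text
clock: 0.52
tcp_pos: [0.3452, -0.4964, 0.3025]
orientation: [-3.139, -0.118, -0.005]
contact_force: [1.9, -0.2, -0.2]
grip_width: 0.0854
gripper_force: 0.0
```

Call:
step_arm([
  [0.167, 0.267, 0, 0, 0, 0],
  [0.167, 0.267, 0, 0, 0, 0],
  [0.167, 0.267, 0, 0, 0, 0],
  [0.167, 0.267, 0, 0, 0, 0],
  [0.167, 0.267, 0, 0, 0, 0],
])

```text
clock: 0.93
tcp_pos: [0.4432, -0.3354, 0.3009]
orientation: [-3.137, -0.117, -0.001]
contact_force: [0.9, 0.3, 0.5]
grip_width: 0.0853
gripper_force: 0.0
```

Call:
step_arm([
  [0.1, 0.3, 0, 0, 0, 0],
  [0.1, 0.3, 0, 0, 0, 0],
  [0.1, 0.3, 0, 0, 0, 0],
  [0.1, 0.3, 0, 0, 0, 0],
  [0.1, 0.3, 0, 0, 0, 0],
])

```text
clock: 1.35
tcp_pos: [0.5015, -0.1552, 0.301]
orientation: [-3.138, -0.116, -0.0]
contact_force: [0.2, 0.3, 0.5]
grip_width: 0.0852
gripper_force: 0.0
```

Call:
step_arm([
  [0, 0.317, 0, 0, 0, 0],
  [0, 0.317, 0, 0, 0, 0],
  [0, 0.317, 0, 0, 0, 0],
  [0, 0.317, 0, 0, 0, 0],
  [0, 0.317, 0, 0, 0, 0],
])

```text
clock: 1.77
tcp_pos: [0.4996, 0.0347, 0.3011]
orientation: [-3.138, -0.115, 0.0]
contact_force: [0.1, 1.5, 0.1]
grip_width: 0.0854
gripper_force: 0.0
```

Call:
step_arm([
  [-0.033, 0.283, 0, 0, 0, 0],
  [-0.033, 0.283, 0, 0, 0, 0],
  [-0.033, 0.283, 0, 0, 0, 0],
  [-0.033, 0.283, 0, 0, 0, 0],
  [-0.033, 0.283, 0, 0, 0, 0],
])

```text
clock: 2.18
tcp_pos: [0.478, 0.2079, 0.3014]
orientation: [-3.135, -0.124, 0.0]
contact_force: [-0.1, 0.3, 1.0]
grip_width: 0.0855
gripper_force: 0.0
```

Call:
step_arm([
  [-0.028, 0.14, -0.06, 0, 0, -0.002],
  [-0.028, 0.14, -0.06, 0, 0, -0.002],
  [-0.028, 0.14, -0.06, 0, 0, -0.002],
  [-0.028, 0.14, -0.06, 0, 0, -0.002],
  [-0.028, 0.14, -0.06, 0, 0, -0.002],
])

```text
clock: 2.6
tcp_pos: [0.4635, 0.283, 0.2645]
orientation: [3.139, 0.1, -0.002]
contact_force: [-0.1, -0.7, -0.0]
grip_width: 0.0854
gripper_force: 0.0
```

Call:
step_arm([
  [0, 0, 0, 0, 0, 0],
  [0, 0, 0, 0, 0, 0],
])

```text
clock: 2.77
tcp_pos: [0.4648, 0.2816, 0.2655]
orientation: [3.14, 0.094, 0.001]
contact_force: [-0.2, -0.2, 0.1]
grip_width: 0.0853
gripper_force: 0.0
```

Call:
step_arm([
  [-0.007, 0.0165, -0.03, 0, 0, 0.002],
  [-0.007, 0.0165, -0.08, 0, 0, 0.002],
  [-0.007, 0.0165, -0.12, 0, 0, 0.002],
  [-0.007, 0.0165, -0.159, 0, 0, 0.002],
  [-0.007, 0.0165, -0.159, 0, 0, 0.002],
])

```text
clock: 3.18
tcp_pos: [0.4583, 0.2899, 0.166]
orientation: [3.136, 0.104, -0.009]
contact_force: [-1.1, -0.2, -1.5]
grip_width: 0.0855
gripper_force: 0.0
```

Call:
step_arm([
  [0, 0, 0, 0, 0, 0],
  [0, 0, 0, 0, 0, 0],
  [0, 0, 0, 0, 0, 0],
])

```text
clock: 3.43
tcp_pos: [0.4609, 0.2936, 0.1717]
orientation: [-3.138, -0.106, -0.005]
contact_force: [0.0, 0.7, -0.2]
grip_width: 0.0852
gripper_force: 0.0
```

```bash
python3 - <<'E'
from h import *
s=snap('scene','s1'); t=snap('top','t1')
a=cv2.resize(s[170:320,340:480],None,fx=3,fy=3,interpolation=2); b=cv2.resize(t[180:255,200:275],None,fx=5,fy=6,interpolation=2)
cv2.imwrite('pics/crop4.png',cv2.cvtColor(np.hstack([a,b]),cv2.COLOR_RGB2BGR))
o=r.get_obs(); print(o['tcp_pos'],o['orientation'])
E
```

```text
[0.46053222 0.29355    0.17129971] [-3.13854074 -0.10686251 -0.00386995]
```

View pics/crop4.png

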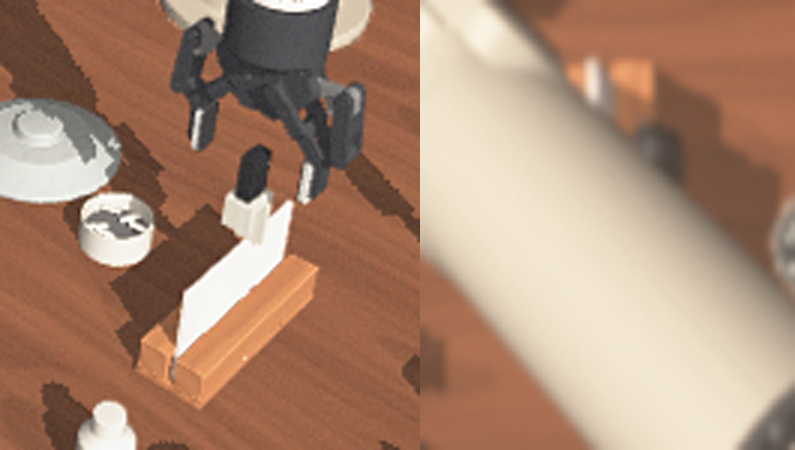

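The tab at crop (255,170) sits between the two fingers at (200,130) and (312,185). I close on it.

Call:
step_arm([
  [0, 0, 0, 0, 0, 0],
  [0, 0, 0, 0, 0, 0],
  [0, 0, 0, 0, 0, 0],
  [0, 0, 0, 0, 0, 0],
  [0, 0, 0, 0, 0, 0],
], jaw=1, squeeze=40)

```text
clock: 3.95
tcp_pos: [0.4597, 0.2932, 0.1698]
orientation: [-3.14, -0.108, -0.0]
contact_force: [-0.5, -0.2, -0.1]
grip_width: 0.0253
gripper_force: 0.0
```

Call:
step_arm([
  [0, 0, 0, 0, 0, 0],
  [0, 0, 0, 0, 0, 0],
  [0, 0, 0, 0, 0, 0],
  [0, 0, 0, 0, 0, 0],
  [0, 0, 0, 0, 0, 0],
])

```text
clock: 4.37
tcp_pos: [0.4597, 0.2933, 0.1698]
orientation: [-3.14, -0.108, -0.0]
contact_force: [-0.1, 0.7, 1.7]
grip_width: 0.0137
gripper_force: 39.4
```

Call:
step_arm([
  [0, 0, 0.03, 0, 0, 0],
  [0, 0, 0.06, 0, 0, 0],
  [0, 0, 0.09, 0, 0, 0],
  [0, 0, 0.127, 0, 0, 0],
  [0, 0, 0.127, 0, 0, 0],
])

```text
clock: 4.78
tcp_pos: [0.461, 0.2944, 0.2494]
orientation: [-3.137, -0.107, -0.008]
contact_force: [0.5, 1.1, -1.3]
grip_width: 0.0138
gripper_force: 39.7
```

Call:
step_arm([
  [0.005, -0.055, 0, 0, 0, -0.007],
  [0.012, -0.11, 0, 0, 0, -0.015],
  [0.018, -0.17, 0, 0, 0, -0.023],
  [0.024, -0.225, 0, 0, 0, -0.031],
  [0.028, -0.282, 0, 0, 0, -0.0384],
])

```text
clock: 5.2
tcp_pos: [0.4758, 0.122, 0.2447]
orientation: [3.14, -0.084, -0.002]
contact_force: [1.0, 0.2, -1.7]
grip_width: 0.0134
gripper_force: 39.9
```

Call:
step_arm([
  [0.005, -0.055, 0, 0, 0, -0.007],
  [0.012, -0.11, 0, 0, 0, -0.015],
  [0.018, -0.17, 0, 0, 0, -0.023],
  [0.024, -0.225, 0, 0, 0, -0.031],
  [0.028, -0.282, 0, 0, 0, -0.0384],
])

```text
clock: 5.62
tcp_pos: [0.4925, -0.047, 0.2447]
orientation: [3.129, -0.273, -0.002]
contact_force: [2.3, 0.1, -2.4]
grip_width: 0.0136
gripper_force: 39.9
```

Call:
step_arm([
  [0, 0, 0, 0, 0, 0],
  [0, 0, 0, 0, 0, 0],
  [0, 0, 0, 0, 0, 0],
  [0, 0, 0, 0, 0, 0],
])

```text
clock: 5.95
tcp_pos: [0.4929, -0.0439, 0.2453]
orientation: [-3.13, 0.268, 0.002]
contact_force: [0.7, 0.5, -1.9]
grip_width: 0.0136
gripper_force: 40.1
```

```bash
python3 - <<'E'
from h import *
s=snap('scene','s2'); t=snap('top','t2')
a=cv2.resize(s[130:310,235:410],None,fx=3,fy=3,interpolation=2)
cv2.imwrite('pics/crop5.png',cv2.cvtColor(a,cv2.COLOR_RGB2BGR))
o=r.get_obs(); print(o['tcp_pos'],o['orientation'],o['contact_force'])
E
```

```text
[ 0.49309769 -0.04382855  0.24561192] [-3.12995101e+00  2.67000009e-01  6.85353394e-04] [ 0.35513893  0.70038939 -1.97691799]
```

View pics/crop5.png

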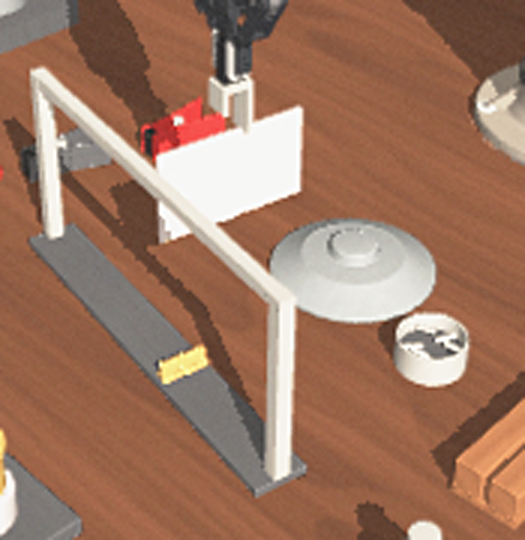

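```bash
python3 - <<'E'
from h import *
np.set_printoptions(precision=4,suppress=True)
o=r.get_obs(); c=np.array(o['tcp_pos']); ex=np.array([np.cos(-.171),np.sin(-.171),0]); ey=np.array([-ex[1],ex[0],0])
for n,px,z in (('TR',(335.3,166),.1718),('BR',(334.7,194),.0818),('BL',(289,210.7),.0818),('TL',(287.7,180),.1718)):
    P=ray('scene',px,z)[0]-c; print(n,P@ex,P@ey)
# tip/neck corners predicted with d=0
s=cv2.imread('pics/s2.png'); V=cv2.cvtColor(s,cv2.COLOR_BGR2HSV); m=((V[:,:,1]<40)&(V[:,:,2]>225)).astype(np.uint8)*255
z=np.zeros_like(m); z[155:215,285:340]=m[155:215,285:340]
for q in cv2.findContours(z,0,2)[0]:
    if cv2.contourArea(q)>300: print(cv2.approxPolyDP(q,2.5,True).reshape(-1,2).tolist())
def show(hx):
    O=c+ex*hx; O[2]=.0818
    for q in ((75,2,0),(-75,2,0),(-75,2,90),(15,12,116),(15,-12,116),(-15,12,142),(15,12,142),(-10,12,136)): print(q,proj('scene',O+ex*q[0]/1e3+ey*q[1]/1e3+[0,0,q[2]/1e3])[0],end=' ')
show(0)
E
```

```text
TR -0.07058843066656434 0.004581884195178363
BR -0.07028826593147063 0.006723460384881051
BL 0.07709187509627362 0.004741208920274258
TL 0.07254743543224472 -0.004884213703497247
[[317, 155], [309, 159], [310, 168], [310, 162], [318, 160], [316, 174], [289, 181], [285, 190], [311, 214], [316, 214], [307, 203], [334, 193], [335, 166], [319, 171]]
(75, 2, 0) [289.1464 209.9332] (-75, 2, 0) [335.0945 192.6876] (-75, 2, 90) [336.0768 165.128 ] (15, 12, 116) [310.1116 167.88  ] (15, -12, 116) [305.0903 163.8477] (-15, 12, 142) [319.9252 155.908 ] (15, 12, 142) [310.1084 159.0985] (-10, 12, 136) [318.2826 158.468 ]
```

Call:
step_arm([
  [0.036, -0.007, 0, 0, 0, -0.001],
  [0.072, -0.014, 0, 0, 0, -0.001],
  [0.108, -0.02, 0, 0, 0, -0.001],
  [0.144, -0.027, 0, 0, 0, -0.001],
  [0.18, -0.0335, 0, 0, 0, -0.001],
])

```text
clock: 6.47
tcp_pos: [0.6021, -0.0644, 0.2457]
orientation: [-3.129, 0.273, 0.001]
contact_force: [-3.7, 1.6, -3.2]
grip_width: 0.0132
gripper_force: 39.7
```

Call:
step_arm([
  [0, 0, 0, 0, 0, 0],
  [0, 0, 0, 0, 0, 0],
  [0, 0, 0, 0, 0, 0],
  [0, 0, 0, 0, 0, 0],
])

```text
clock: 6.8
tcp_pos: [0.6003, -0.0647, 0.246]
orientation: [3.13, -0.275, -0.001]
contact_force: [0.3, -0.6, -1.3]
grip_width: 0.0136
gripper_force: 40.2
```

```bash
python3 - <<'E'
from h import *
s=snap('scene','s3'); o=r.get_obs(); print(o['tcp_pos'],o['orientation'],o['contact_force'])
a=cv2.resize(s[130:260,235:375],None,fx=5,fy=4.5,interpolation=2)
cv2.imwrite('pics/crop6.png',cv2.cvtColor(a,cv2.COLOR_RGB2BGR))
E
```

```text
[ 0.60042768 -0.06491205  0.24612982] [ 3.12939551e+00 -2.74887846e-01  1.94006587e-05] [-0.22039651  0.12312405 -2.49193528]
```

View pics/crop6.png

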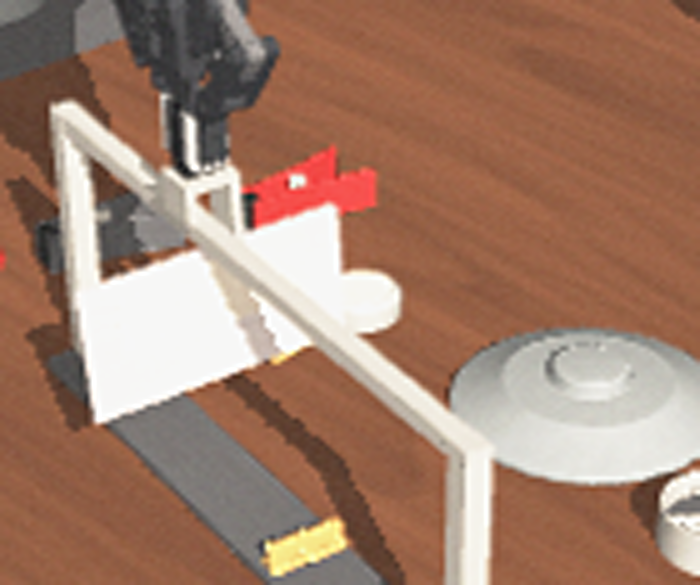

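The hook's tip (crop (190,205)) is on the far side of the bar and the neck (235,205) on the near side, so the bar is in the mouth. I lower it.

Call:
step_arm([
  [0, 0, -0.01, 0, 0, 0],
  [0, 0, -0.02, 0, 0, 0],
  [0, 0, -0.03, 0, 0, 0],
  [0, 0, -0.036, 0, 0, 0],
  [0, 0, -0.042, 0, 0, 0],
])

```text
clock: 7.27
tcp_pos: [0.6009, -0.0654, 0.2198]
orientation: [3.129, -0.276, -0.001]
contact_force: [-0.4, -0.6, -3.0]
grip_width: 0.0133
gripper_force: 40.3
```

Call:
step_arm([
  [0, 0, 0, 0, 0, 0],
  [0, 0, 0, 0, 0, 0],
  [0, 0, 0, 0, 0, 0],
])

```text
clock: 7.52
tcp_pos: [0.6015, -0.0654, 0.2208]
orientation: [-3.129, 0.276, -0.001]
contact_force: [-0.1, -0.2, -1.5]
grip_width: 0.0137
gripper_force: 40.3
```

Call:
step_arm([
  [0, 0, -0.002, 0, 0, 0],
  [0, 0, -0.004, 0, 0, 0],
  [0, 0, -0.004, 0, 0, 0],
  [0, 0, -0.004, 0, 0, 0],
  [0, 0, -0.004, 0, 0, 0],
])

```text
clock: 7.93
tcp_pos: [0.6013, -0.0654, 0.2184]
orientation: [3.129, -0.276, 0.0]
contact_force: [-0.7, 0.2, -2.5]
grip_width: 0.0135
gripper_force: 40.3
```

```bash
python3 - <<'E'
from h import *
np.set_printoptions(precision=4,suppress=True)
o=r.get_obs(); c=np.array(o['tcp_pos']); print(c,o['contact_force'],o['moment'])
P=np.array([.616,.025]); ey=np.array([.1731,.985]); print('along from ptr',(c[:2]-P)@ey)
E
```

```text
[ 0.6013 -0.0654  0.2184] [-0.711   0.1939 -2.472 ] [ 0.036  -0.0446 -0.0298]
along from ptr -0.09157093485957987
```

Call:
step_arm([
  [0.0026, 0.0148, 0, 0, 0, 0],
  [0.0052, 0.0296, 0, 0, 0, 0],
  [0.0078, 0.0444, 0, 0, 0, 0],
  [0.0104, 0.0592, 0, 0, 0, 0],
  [0.013, 0.074, 0, 0, 0, 0],
])

```text
clock: 8.35
tcp_pos: [0.6092, -0.0192, 0.2183]
orientation: [-3.129, 0.274, -0.0]
contact_force: [-0.6, -0.0, -2.5]
grip_width: 0.0133
gripper_force: 40.3
```

Call:
step_arm([
  [0.0026, 0.0148, 0, 0, 0, 0],
  [0.0052, 0.0296, 0, 0, 0, 0],
  [0.0078, 0.0444, 0, 0, 0, 0],
  [0.0104, 0.0592, 0, 0, 0, 0],
  [0.013, 0.074, 0, 0, 0, 0],
])

```text
clock: 8.77
tcp_pos: [0.617, 0.0243, 0.2183]
orientation: [3.129, -0.276, -0.0]
contact_force: [0.2, 0.1, -2.0]
grip_width: 0.0134
gripper_force: 40.3
```

Call:
step_arm([
  [0, 0, 0, 0, 0, 0],
  [0, 0, 0, 0, 0, 0],
  [0, 0, 0, 0, 0, 0],
  [0, 0, 0, 0, 0, 0],
])

```text
clock: 9.1
tcp_pos: [0.6168, 0.0224, 0.2182]
orientation: [3.129, -0.278, -0.0]
contact_force: [-0.7, -0.3, -1.8]
grip_width: 0.0131
gripper_force: 40.3
```

```bash
python3 - <<'E'
from h import *
s=snap('scene','s4'); o=r.get_obs(); print(o['tcp_pos'],o['orientation'],o['contact_force'])
a=cv2.resize(s[130:280,235:375],None,fx=4.5,fy=4,interpolation=2)
cv2.imwrite('pics/crop7.png',cv2.cvtColor(a,cv2.COLOR_RGB2BGR))
E
```

```text
[0.61681737 0.0224859  0.21829329] [ 3.12874833e+00 -2.77931304e-01 -4.13283966e-05] [ 0.24549248  0.92000997 -2.07072853]
```

View pics/crop7.png

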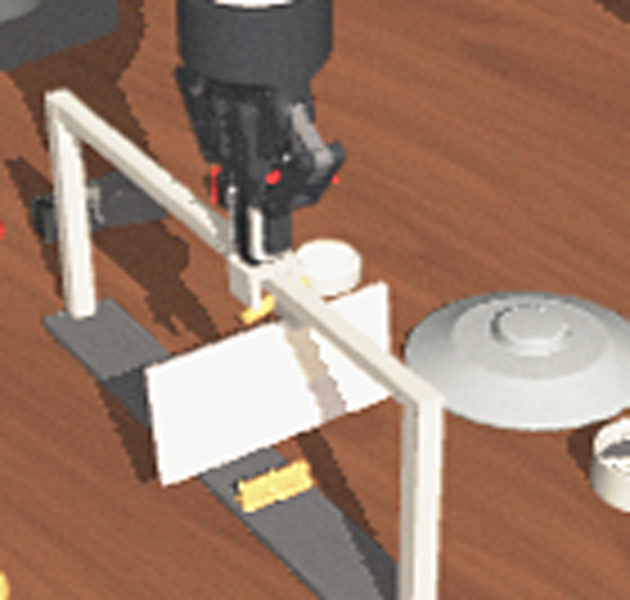

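```bash
python3 - <<'E'
from h import *
np.set_printoptions(precision=4,suppress=True)
c=np.array(r.get_obs()['tcp_pos']); ex=np.array([.985,-.1731]); ey=np.array([.1731,.985])
for n,px,z in (('BL',(271.2,251.0),.0545),('BR',(235+390/4.5,130+398/4),.0545),('TL',(235+148/4.5,130+370/4),.1445),('TR',(235+387/4.5,130+284/4),.1445),('ptr ridge',(235+274/4.5,130+470/4),.028),('ptr c',(295.43,251.03),.019)):
    d=ray('scene',px,z)[0][:2]-c[:2]; print(n,d@ex,d@ey)
O=c.copy(); O[2]=.0545
for x,y in((75,2),(-75,2)): print(proj('scene',np.r_[c[:2]+ex*x/1e3+ey*y/1e3,.0545]))
E
```

```text
BL 0.07052507669924866 0.0060762246814597244
BR -0.08092148082537375 0.003494486218497973
TL 0.07437789280410771 0.0056770828470929
TR -0.07940960707047341 0.0005729141798017888
ptr ridge -0.002824559737989528 0.0014753756483899996
ptr c 7.21502342685632e-05 0.00365941836699677
[[268.7921 250.7403]]
[[319.469  229.9703]]
```

Call:
step_arm([
  [0, 0, -0.001, 0, 0, 0],
  [0, 0, -0.001, 0, 0, 0],
  [0, 0, -0.001, 0, 0, 0],
])

```text
clock: 9.4
tcp_pos: [0.617, 0.0227, 0.218]
orientation: [3.129, -0.277, 0.001]
contact_force: [-1.5, -1.5, 0.9]
grip_width: 0.0134
gripper_force: 40.7
```

Call:
step_arm([
  [0, 0, 0, 0, 0, 0],
  [0, 0, 0, 0, 0, 0],
  [0, 0, 0, 0, 0, 0],
  [0, 0, 0, 0, 0, 0],
  [0, 0, 0, 0, 0, 0],
], jaw=0.45)

```text
clock: 9.82
tcp_pos: [0.6169, 0.0236, 0.2178]
orientation: [-3.129, 0.276, -0.0]
contact_force: [0.3, 0.7, 0.5]
grip_width: 0.047
gripper_force: 0.0
```

Call:
step_arm([
  [0, 0, 0.02, 0, 0, 0],
  [0, 0, 0.05, 0, 0, 0],
  [0, 0, 0.09, 0, 0, 0],
  [0, 0, 0.14, 0, 0, 0],
  [0, 0, 0.14, 0, 0, 0],
])

```text
clock: 10.23
tcp_pos: [0.6197, 0.0241, 0.3091]
orientation: [-3.127, 0.276, -0.016]
contact_force: [0.6, -0.2, 0.1]
grip_width: 0.047
gripper_force: 0.0
```

Call:
step_arm([
  [-0.06, -0.06, 0, 0, 0, 0],
  [-0.12, -0.12, 0, 0, 0, 0],
  [-0.18, -0.18, 0, 0, 0, 0],
  [-0.2, -0.22, 0, 0, 0, 0],
  [-0.2, -0.24, 0, 0, 0, 0],
])

```text
clock: 10.65
tcp_pos: [0.4933, -0.124, 0.3027]
orientation: [3.127, -0.281, -0.001]
contact_force: [0.2, -1.5, -0.2]
grip_width: 0.0468
gripper_force: 0.0
```

```bash
python3 - <<'E'
from h import *
np.set_printoptions(precision=4,suppress=True)
s=snap('scene','s5'); t=snap('top','t5'); o=r.get_obs(); print(o['clock'],o['tcp_pos'],o['orientation'],o['joints'])
a=cv2.resize(s[130:280,235:375],None,fx=2.8,fy=3,interpolation=2); b=cv2.resize(t[140:230,290:430],None,fx=2.8,fy=5,interpolation=2)
cv2.imwrite('pics/crop8.png',cv2.cvtColor(np.hstack([a,b]),cv2.COLOR_RGB2BGR)) if a.shape[0]==b.shape[0] else print('x')
E
```

```text
10.75 [ 0.495  -0.1255  0.3028] [ 3.1261 -0.2879  0.0017] [ 0.313   0.1621 -0.2117  1.8609  0.0402  1.1214 -1.668 ]
```

View pics/crop8.png

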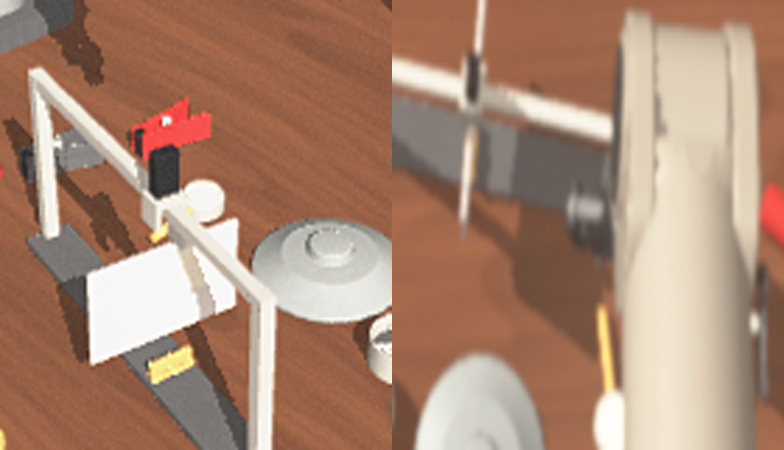

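The hanger hangs on the bar over the pointer, tab at crop (163,170) and card at (160,290), let go and clear of the gripper. My ten views are used, so the rest is numeric. Next I measure the dark clip's axis from its pixels.

```bash
python3 - <<'E'
from h import *
np.set_printoptions(precision=4,suppress=True)
pts=dict(piv=(402+206/12,188+266/16),tl=(402+109/12,188+465/16),tr=(402+249/12,188+495/16),jl=(402+194/12,188+82/16),jr=(402+250/12,188+85/16))
W={k:ray('top',(v[0]-.5,v[1]-.5),.03)[0] for k,v in pts.items()}
for k,v in W.items(): print(k,v)
T=(W['tl']+W['tr'])/2; J=(W['jl']+W['jr'])/2
for n,a,b in (('T-J',T,J),('T-piv',T,W['piv']),('piv-J',W['piv'],J)): d=b-a; print(n,np.linalg.norm(d),np.arctan2(d[1],d[0]))
print('tail span',np.linalg.norm(W['tl']-W['tr']))
# scene check: pivot white spot and dark clip extent
s=cv2.imread('pics/scene0.png'); 
V=cv2.cvtColor(s,cv2.COLOR_BGR2HSV); m=((V[:,:,1]<70)&(V[:,:,2]<150)).astype(np.uint8)*255
z=np.zeros_like(m); z[170:192,242:275]=m[170:192,242:275]
for q in cv2.findContours(z,0,2)[0]:
    if cv2.contourArea(q)>15: print(cv2.boundingRect(q))
for k,v in W.items(): print(k,'pred scene px',proj('scene',v)[0])
w=((V[:,:,1]<40)&(V[:,:,2]>190)).astype(np.uint8)*255; z[:]=0; z[170:190,250:262]=w[170:190,250:262]; print('white',cv2.connectedComponentsWithStats(z)[2:])
# red clip and hammer head for clearance
t=cv2.imread('pics/top0.png'); h=cv2.cvtColor(t,cv2.COLOR_BGR2HSV); m=(((h[:,:,0]<6)|(h[:,:,0]>174))&(h[:,:,1]>170)&(h[:,:,2]>120)).astype(np.uint8)*255
for q in cv2.findContours(m,0,2)[0]:
    if cv2.contourArea(q)>40: b=cv2.boundingRect(q); print('red',b,ray('top',[(b[0],b[1]),(b[0]+b[2],b[1]+b[3])],.03).round(3).tolist())
E
```

```text
piv [ 0.4854 -0.3143  0.03  ]
tl [ 0.4438 -0.2849  0.03  ]
tr [ 0.4367 -0.3238  0.03  ]
jl [ 0.5247 -0.313   0.03  ]
jr [ 0.5237 -0.3288  0.03  ]
T-J 0.08554851181403679 -0.19391723513525866
T-piv 0.04620219648053898 -0.21673537925394126
piv-J 0.03937245731851865 -0.16714006775013293
tail span 0.03955925515977964
(242, 178, 6, 13)
(254, 173, 18, 15)
piv pred scene px [255.3443 176.8091]
tl pred scene px [271.6065 175.7004]
tr pred scene px [265.6804 170.1405]
jl pred scene px [245.4195 181.593 ]
jr pred scene px [242.6275 179.4505]
white (array([[     0,      0,    640,    400, 255912],
       [   250,    170,      7,     20,     86],
       [   261,    170,      1,      1,      1],
       [   261,    178,      1,      1,      1]], dtype=int32), array([[319.5232, 199.5068],
       [251.8837, 179.8721],
       [261.    , 170.    ],
       [261.    , 178.    ]]))
red (399, 228, 6, 27) [[0.406, -0.244, 0.03], [0.316, -0.26, 0.03]]
red (421, 177, 28, 19) [[0.578, -0.327, 0.03], [0.511, -0.418, 0.03]]
```

Call:
step_arm([
  [-0.063, -0.308, 0, 0, 0, -0.004],
  [-0.063, -0.308, 0, 0, 0, -0.004],
  [-0.063, -0.308, 0, 0, 0, -0.004],
  [-0.063, -0.308, 0, 0, 0, -0.004],
  [-0.063, -0.308, 0, 0, 0, -0.004],
], jaw=0.2, squeeze=30)

```text
clock: 11.17
tcp_pos: [0.4578, -0.3101, 0.3026]
orientation: [3.125, -0.302, 0.001]
contact_force: [-0.1, -0.5, 0.3]
grip_width: 0.0687
gripper_force: 0.0
```

Call:
step_arm([
  [0, 0, -0.06, 0, 0, 0],
  [0, 0, -0.12, 0, 0, 0],
  [0, 0, -0.18, 0, 0, 0],
  [0, 0, -0.24, 0, 0, 0],
  [0, 0, -0.3, 0, 0, 0],
])

```text
clock: 11.58
tcp_pos: [0.4604, -0.3048, 0.121]
orientation: [3.128, -0.294, 0.003]
contact_force: [0.2, 0.7, -1.4]
grip_width: 0.0682
gripper_force: 0.0
```

Call:
step_arm([
  [0, 0, 0, 0, 0, 0],
  [0, 0, 0, 0, 0, 0],
  [0, 0, 0, 0, 0, 0],
])

```text
clock: 11.83
tcp_pos: [0.4608, -0.3057, 0.1238]
orientation: [3.127, -0.295, 0.004]
contact_force: [0.6, -1.0, 0.6]
grip_width: 0.0686
gripper_force: 0.0
```

Call:
step_arm([
  [-0.006, -0.0075, -0.04, 0, 0, -0.002],
  [-0.006, -0.0075, -0.08, 0, 0, -0.002],
  [-0.006, -0.0075, -0.12, 0, 0, -0.002],
  [-0.006, -0.0075, -0.12, 0, 0, -0.002],
  [-0.006, -0.0075, -0.12, 0, 0, -0.002],
])

```text
clock: 12.25
tcp_pos: [0.4565, -0.3103, 0.0514]
orientation: [3.126, -0.305, 0.002]
contact_force: [-1.0, 0.5, 1.4]
grip_width: 0.0685
gripper_force: 0.0
```

Call:
step_arm([
  [0, 0, -0.015, 0, 0, 0],
  [0, 0, -0.03, 0, 0, 0],
  [0, 0, -0.045, 0, 0, 0],
  [0, 0, -0.05, 0, 0, 0],
  [0, 0, -0.05, 0, 0, 0],
])

```text
clock: 12.67
tcp_pos: [0.4549, -0.3096, 0.0189]
orientation: [-3.126, 0.305, 0.002]
contact_force: [-0.1, -0.9, -0.6]
grip_width: 0.0683
gripper_force: 0.0
```

Call:
step_arm([
  [0, 0, 0, 0, 0, 0],
  [0, 0, 0, 0, 0, 0],
])

```text
clock: 12.83
tcp_pos: [0.4556, -0.31, 0.0199]
orientation: [3.127, -0.305, 0.0]
contact_force: [0.1, -0.6, -1.0]
grip_width: 0.0682
gripper_force: 0.0
```

Call:
step_arm([
  [0, 0, 0, 0, 0, 0],
  [0, 0, 0, 0, 0, 0],
  [0, 0, 0, 0, 0, 0],
  [0, 0, 0, 0, 0, 0],
  [0, 0, 0, 0, 0, 0],
], jaw=1, squeeze=30)

```text
clock: 13.25
tcp_pos: [0.456, -0.3103, 0.0207]
orientation: [3.126, -0.306, 0.002]
contact_force: [-1.6, 1.3, 6.9]
grip_width: 0.0226
gripper_force: 29.5
```

Call:
step_arm([
  [0, 0, 0, 0, 0, 0],
  [0, 0, 0, 0, 0, 0],
  [0, 0, 0, 0, 0, 0],
  [0, 0, 0, 0, 0, 0],
  [0, 0, 0, 0, 0, 0],
])

```text
clock: 13.67
tcp_pos: [0.456, -0.3103, 0.0207]
orientation: [3.126, -0.306, 0.002]
contact_force: [-2.8, 0.1, 7.7]
grip_width: 0.0231
gripper_force: 29.5
```

Call:
step_arm([
  [0, 0, 0.02, 0, 0, 0],
  [0, 0, 0.05, 0, 0, 0],
  [0, 0, 0.09, 0, 0, 0],
  [0, 0, 0.134, 0, 0, 0],
  [0, 0, 0.134, 0, 0, 0],
])

```text
clock: 14.08
tcp_pos: [0.458, -0.3114, 0.1053]
orientation: [3.123, -0.306, 0.011]
contact_force: [1.4, -0.0, -0.5]
grip_width: 0.0227
gripper_force: 29.8
```

Call:
step_arm([
  [0, 0, 0, 0, 0, 0],
  [0, 0, 0, 0, 0, 0],
  [0, 0, 0, 0, 0, 0],
])

```text
clock: 14.33
tcp_pos: [0.4546, -0.3094, 0.0993]
orientation: [-3.126, 0.305, 0.003]
contact_force: [0.2, 1.0, -1.1]
grip_width: 0.023
gripper_force: 29.8
```

Call:
step_arm([
  [0, 0.06, 0.009, 0, 0, 0.003],
  [0, 0.12, 0.009, 0, 0, 0.003],
  [0, 0.18, 0.009, 0, 0, 0.003],
  [0, 0.24, 0.009, 0, 0, 0.003],
  [0, 0.3, 0.009, 0, 0, 0.003],
])

```text
clock: 14.75
tcp_pos: [0.4543, -0.1282, 0.1046]
orientation: [-3.128, 0.291, 0.003]
contact_force: [0.9, 0.4, -1.2]
grip_width: 0.0226
gripper_force: 29.8
```

Call:
step_arm([
  [0, 0.06, 0, 0, 0, 0.003],
  [0, 0.12, 0, 0, 0, 0.003],
  [0, 0.18, 0, 0, 0, 0.003],
  [0, 0.24, 0, 0, 0, 0.003],
  [0, 0.3, 0, 0, 0, 0.003],
])

```text
clock: 15.17
tcp_pos: [0.4543, 0.0517, 0.1046]
orientation: [3.129, -0.276, -0.003]
contact_force: [0.9, 0.3, -1.8]
grip_width: 0.023
gripper_force: 29.8
```

Call:
step_arm([
  [0, 0, 0, 0, 0, 0],
  [0, 0, 0, 0, 0, 0],
  [0, 0, 0, 0, 0, 0],
])

```text
clock: 15.42
tcp_pos: [0.4547, 0.0497, 0.1047]
orientation: [3.129, -0.275, -0.003]
contact_force: [0.1, 0.5, -1.3]
grip_width: 0.023
gripper_force: 29.9
```

```bash
python3 - <<'E'
from h import *
np.set_printoptions(precision=4,suppress=True)
s=snap('scene','s6'); snap('top','t6'); t=cv2.imread('pics/t5.png'); o=r.get_obs(); c=np.array(o['tcp_pos']); print(o['clock'],c,o['orientation'],o['grip_width'],o['joints'])
# card from top view t5: white columns per row near-side of the bar
h=cv2.cvtColor(t,cv2.COLOR_BGR2HSV); S=h[:,:,1].astype(float); V=h[:,:,2].astype(float)
L=[]
for y in range(168,186):
    row=V[y,308:326]; i=int(row.argmax()); w=np.clip(row-(row.max()*.8),0,None); w[:max(0,i-3)]=0; w[i+4:]=0
    L.append((308+(w*np.arange(len(w))).sum()/w.sum(),y,row.max()))
L=np.array(L); print(L[::3])
P=ray('top',L[:,:2],.1445); f=np.polyfit(P[:,0],P[:,1],1); print('card line y=a x+b',f,np.std(P[:,1]-np.polyval(f,P[:,0])),'y at x=.5426',np.polyval(f,.5426), 'yaw',np.arctan(f[0]))
col=V[160:196,315:318].max(1); print(col.astype(int))
# clip in scene: dark gray + white pivot
hs=cv2.cvtColor(s,cv2.COLOR_RGB2HSV); 
th=c; ex=np.array([np.cos(-.18),np.sin(-.18),0]); ey=np.array([-ex[1],ex[0],0])
z0=c[2]-.0207
for n,x,y,z in (('jawtop+',.071,.0085,.03),('jawtop-',.071,-.0085,.03),('jawbot+',.071,.0085,0),('jawbot-',.071,-.0085,0),('piv',.029,0,.03),('tcp',0,0,.02)):
    print(n,proj('scene',np.r_[c[:2],z0]+ex*x+ey*y+[0,0,z])[0])
E
```

```text
15.5167 [0.455  0.0486 0.105 ] [ 3.1282 -0.2793 -0.002 ] 0.02293202732213886 [-0.0877  0.3363 -0.182   2.1715  0.1005  0.6428 -2.0892]
[[317.0893 168.     230.    ]
 [316.7636 171.     242.    ]
 [316.2824 174.     246.    ]
 [315.6976 177.     231.    ]
 [315.4408 180.     236.    ]
 [314.8096 183.     213.    ]]
card line y=a x+b [-0.2417  0.1681] 0.0023103936782211763 y at x=.5426 0.036955283985619536 yaw -0.23719096453360267
[230 207 161 137 138 162 186 205 230 241 243 242 241 242 246 245 239 231
 230 236 236 234 231 213 174 157 161 166 170 172 170 166 163 163 164 164]
jawtop+ [326.3656 210.0303]
jawtop- [322.6704 206.7338]
jawbot+ [326.1444 219.3835]
jawbot- [322.5019 216.0457]
piv [337.9066 203.2626]
tcp [346.7501 202.9219]
```

```bash
python3 - <<'E'
from h import *
np.set_printoptions(precision=4,suppress=True)
s=cv2.imread('pics/s6.png'); h=cv2.cvtColor(s,cv2.COLOR_BGR2HSV)
m=((h[:,:,1]<45)&(h[:,:,2]>225)).astype(np.uint8)*255; z=np.zeros_like(m); z[195:256,262:326]=m[195:256,262:326]
for q in cv2.findContours(z,0,2)[0]:
    if cv2.contourArea(q)>100: print('card',cv2.approxPolyDP(q,2,True).reshape(-1,2).tolist())
m=((h[:,:,1]<80)&(h[:,:,2]<150)).astype(np.uint8)*255; z[:]=0; z[195:226,316:350]=m[195:226,316:350]
for q in cv2.findContours(z,0,2)[0]:
    if cv2.contourArea(q)>10: print('dark',cv2.boundingRect(q),cv2.approxPolyDP(q,1.2,True).reshape(-1,2).tolist())
# ascii of region: V channel
for y in range(200,226,1): print(y,' '.join('%3d%s'%(h[y,x,2],'*' if h[y,x,1]<80 else ' ') for x in range(312,346)))
E
```

```text
card [[304, 212], [312, 233], [318, 231], [319, 226]]
card [[297, 211], [267, 222], [268, 250], [306, 235]]
card [[287, 195], [291, 199], [291, 207], [291, 202], [295, 199], [325, 227], [325, 222], [319, 217], [319, 203], [310, 206], [305, 204], [313, 201], [314, 195]]
dark (320, 195, 30, 27) [[349, 195], [342, 195], [340, 199], [339, 195], [338, 201], [322, 205], [320, 209], [320, 216], [323, 219], [321, 217], [324, 215], [325, 219], [330, 221], [343, 213], [345, 214], [344, 212], [347, 212], [345, 210], [346, 201], [349, 201], [349, 210]]
200 243* 239* 210* 160  154  154  160  120  100  100  109  105  102   99   97   97   96   91   93   95   97   94   88  148  157  140  144  120* 121* 101* 155* 103*  82*  86*
201 242* 235* 167  149  154  147  164  166  122   99  104  103  103  105  103   96   98   96   97   96   97   92   87  139  149  106* 133* 134* 153* 140* 145*  96*  85*  83*
202 223* 154  142  164  168  193* 237* 230* 165  104   95  102  104  105  104  102   99   97   95   92  109* 108* 110* 129* 133* 156* 156* 135* 140* 143* 143*  89*  81*  79*
203 146  159  185  231* 235* 25
[... 3270 characters left out ...]
206*
222 248* 249* 249* 226* 189* 184* 186* 216* 238* 241* 240* 241* 243* 236* 217* 197* 166* 176* 163* 194* 204* 202* 203* 205* 209* 208* 212* 216* 217* 220* 220* 213* 203* 203*
223 247* 248* 249* 250* 229* 193* 187* 187* 217* 237* 241* 240* 239* 243* 236* 214* 200* 202* 207* 202* 205* 207* 209* 208* 210* 212* 218* 216* 219* 219* 221* 221* 220* 214*
224 247* 247* 248* 248* 250* 227* 189* 186* 188* 214* 238* 240* 239* 240* 241* 238* 225* 207* 202* 205* 204* 207* 211* 208* 215* 217* 216* 217* 218* 220* 223* 221* 225* 225*
225 247* 247* 247* 248* 248* 250* 229* 201* 189* 185* 217* 239* 241* 240* 241* 241* 242* 227* 214* 207* 209* 211* 212* 212* 214* 215* 217* 215* 217* 222* 221* 224* 224* 224*
```

Call:
step_arm([
  [0.001, 0.005, 0, 0, 0, 0],
  [0.001, 0.005, 0, 0, 0, 0],
  [0.001, 0.005, 0, 0, 0, 0],
  [0.001, 0.005, 0, 0, 0, 0],
])

```text
clock: 15.85
tcp_pos: [0.4561, 0.0527, 0.1055]
orientation: [3.129, -0.277, 0.0]
contact_force: [0.6, 1.7, -0.5]
grip_width: 0.0232
gripper_force: 29.9
```

```bash
cat > st.py <<'E'
from h import *
np.set_printoptions(precision=4,suppress=True)
o=r.get_obs(); c=np.array(o['tcp_pos']); d=c[:2]-[.6169,.0228]; v=np.array(o['orientation'])
print(c,v,'yaw',2*np.arctan2(v[1],v[0])%np.pi-np.pi,'long',d@[.9844,-.1761],'lat',d@[.1761,.9844],o['grip_width'],o['contact_force'])
E
python3 st.py
```

```text
[0.4561 0.0527 0.1055] [ 3.1292 -0.2772  0.    ] yaw -0.17673442263553296 long -0.16355562898649334 lat 0.00111366637669056 0.023153751234007414 [ 0.5906  1.6718 -0.5364]
```

Call:
step_arm([
  [0.006, -0.0015, 0, 0, 0, 0],
  [0.012, -0.003, 0, 0, 0, 0],
  [0.018, -0.0042, 0, 0, 0, 0],
  [0.024, -0.0055, 0, 0, 0, 0],
  [0.024, -0.0055, 0, 0, 0, 0],
])

```text
clock: 16.27
tcp_pos: [0.4716, 0.0497, 0.1056]
orientation: [-3.129, 0.277, -0.001]
contact_force: [-0.3, 0.9, -0.7]
grip_width: 0.0228
gripper_force: 29.9
```

Call:
step_arm([
  [0, 0, 0, 0, 0, 0],
  [0, 0, 0, 0, 0, 0],
  [0, 0, 0, 0, 0, 0],
])

```text
clock: 16.52
tcp_pos: [0.4703, 0.0499, 0.1054]
orientation: [3.129, -0.276, -0.0]
contact_force: [0.6, 1.3, -1.0]
grip_width: 0.0227
gripper_force: 29.9
```

```bash
python3 st.py; python3 - <<'E'
from h import *
s=cv2.cvtColor(snap('scene','s7'),cv2.COLOR_RGB2BGR); h=cv2.cvtColor(s,cv2.COLOR_BGR2HSV)
for y in range(202,232): print(y,' '.join('%3d%s'%(h[y,x,2],'*' if h[y,x,1]<80 else ' ') for x in range(310,340)))
a=cv2.imread('pics/s6.png'); d=cv2.absdiff(a,s).max(2)[215:255,262:310]; print('card moved px',(d>40).sum())
E
```

```text
[0.4703 0.0499 0.1054] [ 3.1294 -0.2758 -0.0004] yaw -0.17580293736729935 long -0.14911851053713804 lat 0.0008115827457557193 0.022693370401322195 [ 0.6028  1.3228 -0.9614]
202 246* 247* 224* 156  144  169  138  160* 231* 216* 116   95  101  103  105  104  107  102  103   96   93  144  154  144  150  147* 127* 111* 148* 101*
203 194* 158  140  158  187* 234* 238* 254* 255* 255* 164*  89   97   99  103  103  102  103  104   93   94  140  146  125  137* 128* 151* 158* 146*  96*
204 149  167  184* 233* 251* 250* 249* 249* 250* 255* 171*  88   93   94   94  102   97  103  105  112  105* 112* 124* 150* 152* 133* 135* 138* 140*  91*
205 232* 246* 251* 251* 249* 248* 248* 247* 249* 255* 169*  91   90   97   96  102* 101* 112* 112* 137* 145* 168* 160* 168* 154* 136* 137* 140* 140*  89*
206 251* 249* 248* 248* 247* 247* 247* 247* 249* 255* 170*  99   99* 114* 110* 144* 154* 155* 137* 139* 130* 212* 244* 248* 228* 150* 137* 123* 129*  97*
207 248* 248* 247* 247* 247* 247* 247* 247* 249* 253* 178* 146* 154* 153* 133* 140* 141* 142* 142* 147*  89* 239* 244* 245* 252* 160* 126*  74* 107* 131*
208
[... 3008 characters left out ...]
40* 239* 238* 239* 240* 237* 220* 214* 214* 215* 220* 219* 219* 219*
228 195* 251* 248* 247* 247* 247* 247* 247* 251* 246* 168  169* 187* 162* 187* 213* 236* 241* 238* 238* 238* 239* 238* 225* 217* 218* 219* 220* 220* 221*
229 199* 252* 249* 248* 247* 247* 247* 248* 252* 248* 174  155  171* 186* 190* 182* 215* 236* 240* 239* 240* 241* 245* 239* 221* 218* 221* 218* 219* 220*
230 198* 191* 250* 248* 247* 248* 248* 251* 255* 245* 171  154  157  173* 186* 190* 185* 213* 239* 245* 244* 246* 247* 239* 222* 221* 221* 220* 221* 223*
231 199* 196* 252* 249* 249* 250* 253* 255* 242* 204  161  156  159  154  167  185* 186* 185* 239* 246* 245* 246* 247* 229* 210* 220* 223* 219* 221* 221*
card moved px 0
```

Call:
step_arm([
  [0.007, -0.0015, 0, 0, 0, 0],
  [0.014, -0.003, 0, 0, 0, 0],
  [0.021, -0.0045, 0, 0, 0, 0],
  [0.028, -0.006, 0, 0, 0, 0],
  [0.033, -0.007, 0, 0, 0, 0],
])

```text
clock: 16.98
tcp_pos: [0.4911, 0.0455, 0.1056]
orientation: [-3.129, 0.277, -0.001]
contact_force: [0.4, 0.4, -1.8]
grip_width: 0.0229
gripper_force: 29.9
```

Call:
step_arm([
  [0, 0, 0, 0, 0, 0],
  [0, 0, 0, 0, 0, 0],
  [0, 0, 0, 0, 0, 0],
])

```text
clock: 17.23
tcp_pos: [0.49, 0.0457, 0.1054]
orientation: [3.129, -0.276, -0.001]
contact_force: [0.3, -0.4, -1.3]
grip_width: 0.0229
gripper_force: 29.9
```

```bash
python3 st.py; python3 - <<'E'
from h import *
s=cv2.cvtColor(snap('scene','s8'),cv2.COLOR_RGB2BGR); h=cv2.cvtColor(s,cv2.COLOR_BGR2HSV)
for y in range(203,232,2): print(y,' '.join('%3d%s'%(h[y,x,2],'*' if h[y,x,1]<80 else ' ') for x in range(306,336)))
a=cv2.imread('pics/s6.png'); d=cv2.absdiff(a,s).max(2)[195:255,262:304]; print('card moved px',(d>40).sum())
t=cv2.cvtColor(snap('top','t8'),cv2.COLOR_RGB2BGR); b=cv2.imread('pics/t5.png'); d=cv2.absdiff(t,b).max(2)[135:162,300:335]; print('top card moved',(d>40).sum())
E
```

```text
[0.49   0.0457 0.1054] [ 3.1294 -0.2759 -0.0006] yaw -0.17584645495805473 long -0.12890313122960745 lat 0.0001623963306052502 0.02292904789390262 [ 0.3123 -0.4035 -1.3327]
203 241* 245* 250* 177* 118* 105  114  115  158* 223* 255* 252* 252* 255* 207* 105   92  102  100  160  164  167  132  186*  88*  73*  57*  63*  69*  89*
205 243* 209* 184* 232* 238* 253* 253* 250* 249* 248* 248* 247* 248* 255* 169*  87   98   99   94   89  150  159  121* 169* 160* 162* 143*  92*  85*  65*
207 241* 240* 240* 246* 248* 248* 247* 247* 247* 247* 247* 247* 248* 255* 172*  89* 111* 113* 146* 156* 148* 144* 136* 137* 140* 138* 139*  88*  75*  91*
209 238* 241* 240* 239* 238* 246* 248* 247* 247* 247* 247* 247* 248* 253* 192* 136* 139* 131* 212* 244* 245* 250* 197* 131* 127* 133* 113* 156* 160* 134*
211 183* 215* 238* 241* 241* 240* 239* 243* 247* 247* 247* 247* 248* 254* 194* 136* 138*  84* 184* 250* 254* 255* 152* 118* 154* 145* 141* 142* 137* 120*
213 213* 188* 184* 216* 239* 241* 240* 239* 239* 243* 248* 248* 249* 254* 194* 129* 138*  90* 107* 144* 139* 123* 128* 132* 129* 138* 134* 136* 139* 101*
215 
[... 715 characters left out ...]
 235* 212* 201* 200* 194* 201* 205* 207* 206* 205*
225 204* 200* 196* 191* 250* 248* 248* 251* 228* 122*  57*  98* 177* 186* 187* 186* 216* 238* 241* 240* 240* 241* 242* 227* 216* 208* 210* 208* 207* 212*
227 197* 200* 198* 195* 252* 249* 248* 248* 251* 243* 233* 237* 245* 255* 215* 182* 189* 182* 217* 238* 239* 239* 239* 239* 239* 236* 221* 212* 215* 215*
229 199* 203* 202* 200* 202* 252* 249* 248* 247* 247* 248* 248* 250* 255* 205* 151  172* 190* 189* 187* 214* 237* 239* 238* 240* 241* 245* 240* 222* 219*
231 203* 202* 198* 199* 199* 197* 252* 249* 250* 251* 254* 255* 242* 166  152  155  155  155  170  186* 186* 184* 240* 246* 246* 246* 247* 228* 213* 220*
card moved px 41
top card moved 0
```

```bash
python3 - <<'E'
from h import *
a=cv2.imread('pics/s6.png'); s=cv2.imread('pics/s8.png'); d=cv2.absdiff(a,s).max(2)[195:255,262:304]
y,x=np.where(d>40); print(x.min()+262,x.max()+262,y.min()+195,y.max()+195)
d=cv2.absdiff(a,s).max(2); print('left card edge/foot diffs',(d[215:256,262:285]>25).sum(),'hook/tab',(d[175:200,280:300]>25).sum())
E
```

```text
266 297 197 251
left card edge/foot diffs 59 hook/tab 60
```

```bash
python3 - <<'E'
from h import *
eyes.grab_frame('scene') if 0 else None
snap('scene','s9')
print(r.get_obs()['clock'])
f=['s5','s6','s7','s8','s9']
G=[cv2.imread(f'pics/{n}.png',0).astype(np.float32) for n in f]
for name,(y0,y1,x0,x1) in dict(cardleft=(212,258,258,290),hook=(178,206,278,300),tab=(175,192,283,298),bar_ctl=(215,245,322,338),ptr_ctl=(240,262,284,308)).items():
    print(name,[tuple(np.round(cv2.phaseCorrelate(G[0][y0:y1,x0:x1].copy(),g[y0:y1,x0:x1].copy())[0],2)) for g in G[1:]])
E
```

```text
17.3833
cardleft [(np.float64(0.26), np.float64(0.09)), (np.float64(0.27), np.float64(0.15)), (np.float64(0.43), np.float64(0.16)), (np.float64(0.32), np.float64(0.1))]
hook [(np.float64(0.08), np.float64(0.09)), (np.float64(0.03), np.float64(0.15)), (np.float64(0.01), np.float64(0.23)), (np.float64(0.09), np.float64(0.33))]
tab [(np.float64(0.35), np.float64(0.09)), (np.float64(0.34), np.float64(-0.03)), (np.float64(0.37), np.float64(-0.33)), (np.float64(0.31), np.float64(-0.22))]
bar_ctl [(np.float64(-0.08), np.float64(-0.08)), (np.float64(-0.08), np.float64(0.1)), (np.float64(0.14), np.float64(0.17)), (np.float64(0.14), np.float64(0.17))]
ptr_ctl [(np.float64(-0.01), np.float64(0.05)), (np.float64(0.01), np.float64(0.04)), (np.float64(-0.08), np.float64(0.01)), (np.float64(0.01), np.float64(-0.02))]
```

The hanger has shifted by less than about 0.5 mm since the clip came in. The +y jaw is in front of the card and the −y jaw behind it, so I hand in.

```bash
python3 -c "
from bench import r
print(r.hand_in())"
```

```text
the job is handed in; nothing more can be done
None
```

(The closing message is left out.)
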